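# Put the carving tools away in their cups

### The arm

A 6-joint arm with a two-finger parallel gripper is mounted at the origin on the work surface. World frame = base frame: x ahead of the robot, y to its left, z up, the work surface at z = 0. Lengths are in mm, angles in rad, forces in N, time in s.
With the tool pointing down it reaches from about 325 to 1000 mm from the base axis. Payload 5.1 kg.
Tool frame: the origin (TCP) lies midway between the tips of the shut fingers; the grasp point (between the pads) lies 19 mm behind it; y points along the fingers, x is the direction in which the jaws open and shut, and the axes are right-handed (so a half turn about y gives the same grasp; the last joint's range is limited). The gripper opens to 85 mm and grips with 20 to 120 N. Pads are 22 mm wide; open, the fingers measure 114 mm over their backs; the gripper's body (76 mm by 85 mm) begins 54 mm behind the grasp point. The pads swing forward as they close: fully open they stand 13 mm farther back than shut.
Start: joints at [1.123, 0.124, 1.65, -0, 1.367, -0.083], TCP at [231.915, 607.207, 208.422] pointing down, gripper open.
Joint ranges: [-2.61, 2.61], [-1.02, 2.33], [0.03, 2.71], [-1.35, 4.49], [0.32, 2.68], [-2.91, 2.91]. Speed limits (rad/s): [2.57, 2.57, 3.14, 3.14, 3.14, 3.14].

### API

Orientations are given as [roll, pitch, yaw] about the fixed x, y, z axes, in that order (R = Rz(yaw) Ry(pitch) Rx(roll)).
In Python, from plant import robot gives the robot as it stands.
- The arm moves only by the shell command python3 -m jog 'ROWS'. ROWS is a JSON object of lists of equal length, an entry for each row: "delta_pos": the shift along the tool's x, y, z in cm, a list of three; "rot": the turn, a rotation vector about the tool's x, y, z in rad, a list of three; "grip": the finger opening in cm, from 0 to 8.54. A call has 1 to 8 rows; each row shifts and turns the commanded pose from where the row before left it, along the tool's axes as they then stand; what a row does not reach is not made up. A row lasts 1/8 s, in which the tool goes at most 62.5 mm and 10.7 degrees, less where a joint would pass 70% of its speed; a pose out of reach is approached as far as the arm can. A call is refused whole if a number of a shift passes 6.25 or a number of a turn 0.188, either way. A call with a gripper value outside its range is refused whole. The fingers move at their own pace and stop on an object; the grip force is fixed at half the most. Time passes only in rows, so rows that do not move let the fingers close. It gives the time, the measured TCP pose, the force and the opening at its end, in the units of the state.
- robot.get_obs(): the state, without advancing time (a new reading comes with each control period).
- robot.get_image(name): name is "scene" or "side" or "wrist"; returns a dict with "color" (480x640x3 uint8, red, green, blue), "fov_y" (degrees; the focal length in pixels is half the picture's height over the tangent of half this angle, whatever the lens; pixels are square), "cx", "cy" (the principal point, pixels), "eye" and "rotation" of the camera in the world; the wrist camera has in their place "hand_eye" (4x4, takes a point from camera to tool coordinates, whose origin is the TCP and whose axes are the tool frame's). Camera axes: x right, y down, z forward; pixel columns grow to the right and rows downward; lengths in mm; the calibration is good to about 2 mm. A picture is of the moment at which its call begins: read the wrist's pose just before it. There is no depth.
- robot.close_job(): hands the job in, once; it reports no verdict.
Trained networks look in the newest picture that a camera, given by its name, has taken for a name from the list of things; names that differ only in an ending like _2 or _b are one class to them, and where a whole thing is asked for, a point or a joint stands for the part that bears it (a point fixed in the world has none). Each returns a list of dicts, best first, with "score" (0 to 1); they miss things now and then, are a little off and sometimes report something else, mostly with a low value. They report only what shows in the picture. A call takes as long as a camera call. They do not tell look-alikes from the thing itself.
- robot.trace(camera, label): "pixels" (480x640 bool, what is visible of it) and "bbox" ([left, top, width, height] in pixels, round what is visible of it).
The state is a dict: "time": time; "joint_pos": joint angles; "dq": joint speeds; "joint_torque": joint torques, N m; "position": TCP position; "tool_rot": TCP orientation; "contact_force": force on the tool from outside, world axes, zero at the start; "wrist_torque": the same for the moment, N m; "width": finger opening in mm.
Only numpy, scipy, OpenCV 4.12 (cv2) and the standard library are available. Lean on these libraries where they do the work, as an engineer would, in place of code of your own. Each camera call takes 0.05 s, during which the arm holds its last target. There are 200 camera calls.

### The job

The carving is done for today: draw the two tools out of the slanted rest and stand each one upright, blade down, in the cup of its own colour (red band in the red cup, blue band in the blue cup). Lower each until its blade rests on the cup's floor before letting go rather than dropping it, keep the cups standing in their places, and leave everything else on the table as it is.

Things in the scene. Friction and masses are not known exactly. Their poses are not given: they have to be found in the camera images.
- gouge_red: pale wood-handled carving gouge, red band and butt. Origin on its axis at the handle's lower end, own z towards the butt. Handle z 0 to 106 mm, 23 mm diameter ; below it a ferrule, 14 mm diameter x 30 mm, then blade 11 x 4 mm to z = -85 mm. 100 g. Starts blade-down in a hole of the rest, leaning about 36 degrees, handle's end on its face; pull it out 85 mm along the hole axis
- gouge_blue: dark wood-handled carving flat chisel, blue band and butt. Origin on its axis at the handle's lower end, own z towards the butt. Handle z 0 to 106 mm, 23 mm diameter ; below it a ferrule, 14 mm diameter x 30 mm, then blade 11 x 4 mm to z = -85 mm. 100 g. Starts blade-down in a hole of the rest, leaning about 36 degrees, handle's end on its face; pull it out 85 mm along the hole axis
- gouge_red_tip (a point): blade tip of the red-banded gouge, on its axis, 85 mm below its origin (own z = -85 mm)
- gouge_blue_tip (a point): blade tip of the blue-banded chisel, on its axis, 85 mm below its origin (own z = -85 mm)
- cup_red: loose red lacquered tool cup, 100 mm tall, 54 mm outer and 42 mm inner diameter, straight walls, inner floor 6 mm above its underside, open top, about 450 g. Origin: centre of its underside, z up. A tool with its blade on the cup's floor has its handle's lower end at about 91 mm
- cup_blue: loose blue lacquered tool cup, 100 mm tall, 54 mm outer and 42 mm inner diameter, straight walls, inner floor 6 mm above its underside, open top, about 450 g. Origin: centre of its underside, z up. A tool with its blade on the cup's floor has its handle's lower end at about 91 mm
- rest: fixed wooden rest: pale board 190 mm wide (y), 56 mm deep, 25 mm thick, sloping 30 degrees, on dark cheeks and a 130 x 190 mm base. Two 16 mm square through holes, mouths at (0, +-55, 90) mm. Origin on the table under the middle of the mouths, z up. Hole axis, up and out: (-0.506, 0, 0.863) in its frame; tools lean that way (to the robot), 5 degrees more; pulled askew they bind and twist
- whetstone: bystander: grey whetstone on a dark wood base, 55 x 150 x 30 mm. Origin: centre of its underside
- bench_knife: bystander: bench knife lying flat, 167 mm long, brown 110 mm handle, 14 mm high. Origin: under the middle of its handle, x towards the blade
- flat_pencil: bystander: flat yellow carpenter's pencil lying down, 144 mm long, 8 mm high. Origin: centre of its underside
- figurine: bystander: small standing wooden figure, 48 mm wide, 116 mm tall. Origin: centre of its underside
Mind the look-alikes: they are no part of the job. What is shaped like the gouge_red but green, pink or purple is not meant.

How it is judged (in metres and radians):
At the end, for the whole second after the job is handed in: Each tool stands blade down in the cup of its own colour: blade tip inside the cup (within 26 mm of the cup's origin, level) and less than 20 mm above the cup's underside, the tool within 0.35 rad of upright, the cup within 0.1 rad of upright, tools and cups at rest (under 0.02 m/s) (horizontal distance between gouge_red_tip and cup_red below 0.026 m and z of gouge_red_tip in the frame of cup_red between 0 and 0.02 m and angle between each of gouge_red, gouge_blue's own z axis and vertical below 0.35 rad and angle between each of cup_red, cup_blue's own z axis and vertical below 0.1 rad and linear speed of each of gouge_red, cup_red, gouge_blue, cup_blue below 0.02 m/s and horizontal distance between gouge_blue_tip and cup_blue below 0.026 m and z of gouge_blue_tip in the frame of cup_blue between 0 and 0.02 m); the robot touches nothing.
It fails at once if the red-banded gouge is dropped or flung (faster than 0.5 m/s while not in the fingers) (contact force between the fingers and gouge_red below 0.05 N and linear speed of gouge_red above 0.5 m/s).
It fails at once if the red cup is tipped by more than 0.35 rad or shifted by more than 40 mm (angle between cup_red's own z axis and vertical above 0.35 rad or distance of cup_red from where it was at the start of the episode above 0.04 m).
It fails at once if the blue-banded chisel is dropped or flung (faster than 0.5 m/s while not in the fingers) (contact force between the fingers and gouge_blue below 0.05 N and linear speed of gouge_blue above 0.5 m/s).
It fails at once if the blue cup is tipped by more than 0.35 rad or shifted by more than 40 mm (angle between cup_blue's own z axis and vertical above 0.35 rad or distance of cup_blue from where it was at the start of the episode above 0.04 m).
It fails at once if a bystander (whetstone, knife, pencil or figure) is moved by more than 40 mm (distance of any of whetstone, bench_knife, flat_pencil, figurine from where it was at the start of the episode above 0.04 m).
It also fails if it takes over 61 s, if anything falls off the work surface, if the arm or the gripper's body presses on something with over 40 N, if the wrist force passes 120 N, or if a joint passes its speed limit or range.

## Working session

There is one attempt and no reset: what is moved stays moved. The work goes in short steps, Python scripts to look and compute and a shell command to move; the robot and the scene stay as the last step left them, time stands still between calls to the robot, and variables do not carry over. Pictures are saved under pics/ and viewed, about 8 in all and at most 12, crops included, and the job is handed in when it is done.

```bash
ls; mkdir -p pics
python3 - <<'E'
from plant import robot
import cv2,numpy as np
print(robot.get_obs())
for n in ['scene','side']:
    im=robot.get_image(n); print(n,{k:v for k,v in im.items() if k!='color'})
    cv2.imwrite(f'pics/{n}0.png',im['color'][:,:,::-1])
    for l in ['gouge_red','gouge_blue','cup_red','cup_blue','rest','whetstone','figurine','bench_knife','flat_pencil']:
        print(l,[(round(d['score'],2),d['bbox']) for d in robot.trace(n,l)])
E
```

```text
pics
{'time': 0.0, 'joint_pos': array([ 1.12340358e+00,  1.24501205e-01,  1.65170275e+00, -1.28991096e-05,
        1.36752195e+00, -8.25808632e-02]), 'dq': array([-2.35422035e-03,  2.25473699e-04, -8.79535396e-05,  6.10910599e-04,
        1.83539588e-03,  2.57963505e-04]), 'joint_torque': array([ 1.74831821e-03, -4.23604381e+01, -3.65456808e+01,  8.10032157e-05,
        7.08210093e-03,  9.15338717e-06]), 'position': array([231.62727852, 606.60283288, 207.13862054]), 'tool_rot': array([-1.57063295,  0.00212702,  1.20598723]), 'contact_force': array([ 1.01925234, -0.08981914,  0.34718314]), 'wrist_torque': array([-0.08865855, -0.03101192,  0.00592276]), 'width': 85.41646047114591}
scene {'fov_y': 49.60302552002964, 'cx': 323.1416532004892, 'cy': 241.42975414886178, 'eye': array([1292.17311119,  535.65461007,  838.90758537]), 'rotation': array([-2.23039302e+00, -3.05161810e-04,  2.11494286e+00])}
gouge_red [(0.8, [480.0, 285.1, 59.0, 58.7]), (0.78, [336.7, 218.8, 36.0, 78.6]), (0.74, [395.1, 241.4, 51.3, 47.6]), (0.71, [255.7, 169.0, 51.1, 24.1]), (0.56, [184.4, 185.7, 49.1, 33.0])]
gou
[... 548 characters left out ...]
5]), 'rotation': array([-2.21717824,  0.00551759, -0.07090922])}
gouge_red [(0.94, [154.4, 337.5, 33.7, 98.7]), (0.76, [270.8, 152.9, 39.0, 31.9]), (0.75, [230.7, 432.0, 127.0, 17.2]), (0.73, [309.7, 169.1, 50.5, 59.9]), (0.62, [249.2, 195.5, 35.0, 39.7])]
gouge_blue [(0.62, [315.3, 149.0, 45.5, 57.3]), (0.22, [426.2, 295.8, 30.7, 55.4])]
cup_red [(0.82, [378.1, 252.9, 29.9, 53.3])]
cup_blue [(0.66, [396.4, 352.1, 44.1, 65.5])]
rest [(0.76, [321.1, 168.1, 57.3, 77.4])]
whetstone [(0.57, [400.4, 244.9, 57.1, 54.8])]
figurine [(0.79, [426.1, 298.8, 29.3, 50.3]), (0.69, [319.5, 147.4, 42.3, 59.0])]
bench_knife [(0.89, [251.1, 258.6, 68.9, 22.3])]
flat_pencil [(0.63, [255.5, 325.5, 63.9, 48.6])]
```

View both.

View pics/scene0.png

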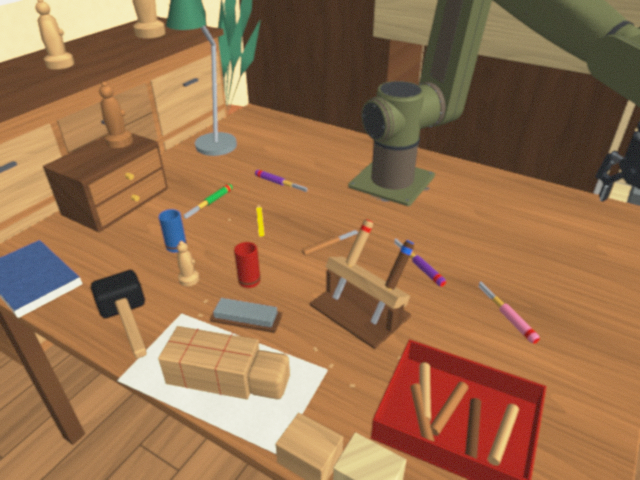

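View pics/side0.png

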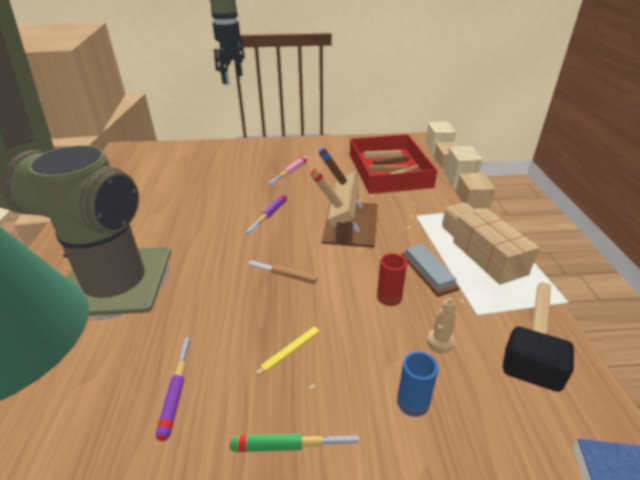

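```bash
cat > h.py <<'E'
from plant import robot
import cv2,numpy as np
from scipy.spatial.transform import Rotation as R
from scipy.optimize import least_squares
def cam(im,obs=None):
    f=240/np.tan(np.radians(im['fov_y']/2))
    if 'eye' in im: 
        r=im['rotation']; Rm=R.from_euler('xyz',r).as_matrix() if np.ndim(r)==1 else np.array(r); e=np.array(im['eye'])
    else:
        H=np.array(im['hand_eye']); T=np.eye(4); T[:3,:3]=R.from_euler('xyz',obs['tool_rot']).as_matrix(); T[:3,3]=obs['position']
        T=T@H; Rm=T[:3,:3]; e=T[:3,3]
    return f,im['cx'],im['cy'],Rm,e
def proj(c,P):
    f,cx,cy,Rm,e=c; q=(np.atleast_2d(P)-e)@Rm
    return np.c_[cx+f*q[:,0]/q[:,2],cy+f*q[:,1]/q[:,2]]
def grab(n):
    o=robot.get_obs(); im=robot.get_image(n); return im['color'],cam(im,o)
def cyl(p,ax,l,r,z0=0):
    ax=ax/np.linalg.norm(ax); u=np.cross(ax,[0.3,1,0.2]); u/=np.linalg.norm(u); v=np.cross(ax,u)
    t=np.linspace(0,2*np.pi,24,endpoint=False)
    ring=r*(np.cos(t)[:,None]*u+np.sin(t)[:,None]*v)
    return np.r_[p+ax*z0+ring,p+ax*l+ring]
def bb(q): return np.r_[q.min(0),q.max(0)]
E
python3 - <<'E'
from h import *
cs={};out=[]
cr={'scene':(320,210,100,130),'side':(295,135,100,130)}
for n in cr:
    im,c=grab(n); cs[n]=c
    x,y,w,h=cr[n]; out.append(cv2.resize(im[y:y+h,x:x+w,::-1],(400,520),interpolation=cv2.INTER_CUBIC))
cv2.imwrite('pics/crop1.png',np.hstack(out))
# cups
B={'red':{'scene':[229.9,243.5,31.4,46.3],'side':[378.1,252.9,29.9,53.3]},'blue':{'scene':[159.5,208.6,26.6,42.4],'side':[396.4,352.1,44.1,65.5]}}
for k in B:
    def res(p):
        r=[]
        for n,b in B[k].items():
            r.append(bb(proj(cs[n],cyl(np.r_[p,0],np.array([0,0,1.]),100,27)))-[b[0],b[1],b[0]+b[2],b[1]+b[3]])
        return np.concatenate(r)
    s=least_squares(res,[500,0],loss='soft_l1'); print(k,s.x.round(1),res(s.x).round(1))
E
```

```text
red [595.7 -97.9] [ 1.5 -1.5 -2.8 -0.3 -0.3 -1.2  1.   0. ]
blue [ 584.  -344.3] [-3.  -0.1 -0.8  1.7 -0.1 -1.6 -1.5  0.5]
```

View pics/crop1.png

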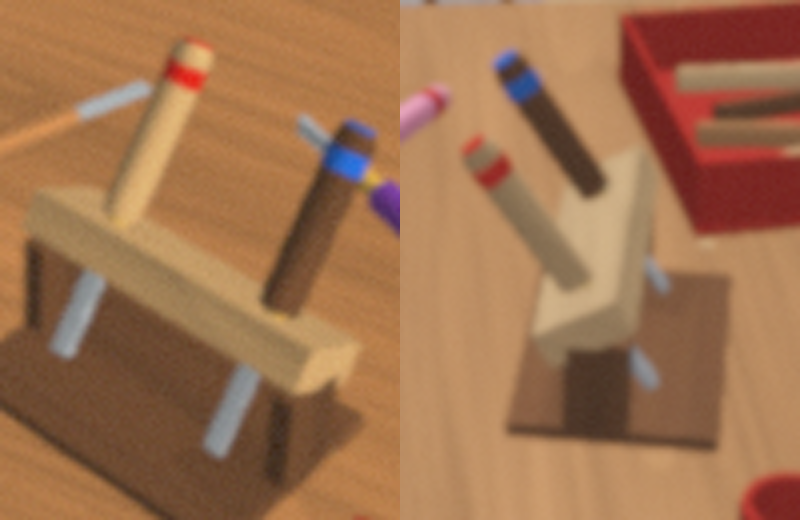

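```bash
cat > fit.py <<'E'
from h import *
cs={n:grab(n)[1] for n in ['scene','side']}
def S(x,y): return (x/4+320-.4,y/4+210-.4)
def D(x,y): return ((x-400)/4+295-.4,y/4+135-.4)
P={'red':([S(193,48),S(122,218),S(65,352)],[D(476,145),D(575,285),D(648,385)]),
'blue':([S(354,130),S(280,305),S(217,452)],[D(510,57),D(596,188),D(660,290)])}
z=np.array([106,0,-85.])[:,None]
for k,(a,b) in P.items():
    def res(p):
        ax=np.array([np.cos(p[4])*np.sin(p[3]),np.sin(p[4])*np.sin(p[3]),np.cos(p[3])])
        X=p[:3]+z*ax
        return np.r_[proj(cs['scene'],X)-a,proj(cs['side'],X)-b].ravel()
    s=least_squares(res,[500,200,90,.63,3.1],loss='soft_l1',x_scale=[100,100,100,1,1]); print(k,s.x.round(3),res(s.x).round(1))
E
python3 fit.py
```

```text
red [505.646 128.902  88.034   0.575   2.943] [ 0.  -0.4 -0.5  0.6 -0.5  0.9 -0.3 -0.3 -0.4 -0.6 -0.5  0. ]
blue [530.012 236.568  90.155   0.548   2.945] [ 0.1 -0.3 -0.9  1.6 -0.2  0.1 -0.3 -0.6 -0.3  0.2 -0.4 -0.5]
```

```bash
cat > plan.py <<'E'
from h import *
import json
def axis(t,az): return np.array([np.cos(az)*np.sin(t),np.sin(az)*np.sin(t),np.cos(t)])
def Rt(t,az):
    "tool rotation: fingers (y) along -axis(t,az), jaws (x) horizontal perpendicular to az"
    y=-axis(t,az); x=np.array([np.sin(az),-np.cos(az),0]); return np.c_[x,y,np.cross(x,y)]
def plan(P,Rg,n,start=None):
    o=robot.get_obs(); p0,R0=(o['position'],R.from_euler('xyz',o['tool_rot']).as_matrix()) if start is None else start
    rv=R.from_matrix(R0.T@Rg).as_rotvec()/n
    rot=np.round(rv,4); p=p0.copy(); Rc=R0.copy(); d=[]
    for i in range(n):
        tgt=p0+(np.array(P)-p0)*(i+1)/n
        q=np.round(Rc.T@(tgt-p)/10,2); d.append(q.tolist()); p=p+Rc@q*10; Rc=Rc@R.from_rotvec(rot).as_matrix()
    print('n',n,'rot',rot.tolist(),'pos',json.dumps(d)); 
    return p,Rc
E
python3 - <<'E'
from plan import *
a=axis(.61,2.93); P=np.array([530,236.6,90])+a*150
print(P); plan(P,Rt(.61,2.93),16)
E
```

```text
[445.98632285 254.64681152 212.94720268]
n 16 rot [-0.0381, -0.0093, -0.0029] pos [[-1.58, -0.03, -2.04], [-1.6, 0.05, -2.02], [-1.62, 0.11, -2.0], [-1.64, 0.19, -1.98], [-1.65, 0.26, -1.96], [-1.68, 0.32, -1.93], [-1.7, 0.4, -1.9], [-1.71, 0.46, -1.87], [-1.73, 0.53, -1.84], [-1.75, 0.59, -1.8], [-1.77, 0.66, -1.75], [-1.79, 0.71, -1.72], [-1.8, 0.78, -1.67], [-1.83, 0.83, -1.62], [-1.84, 0.89, -1.57], [-1.85, 0.94, -1.52]]
```

```bash
python3 -m jog '{"delta_pos":[[-1.6,0,-2.0],[-1.6,0.05,-2.0],[-1.6,0.1,-2.0],[-1.65,0.2,-2.0],[-1.65,0.25,-1.95],[-1.7,0.3,-1.95],[-1.7,0.4,-1.9],[-1.7,0.45,-1.85]],"rot":[[-0.038,-0.009,-0.003],[-0.038,-0.009,-0.003],[-0.038,-0.009,-0.003],[-0.038,-0.009,-0.003],[-0.038,-0.009,-0.003],[-0.038,-0.009,-0.003],[-0.038,-0.009,-0.003],[-0.038,-0.009,-0.003]],"grip":[8.5,8.5,8.5,8.5,8.5,8.5,8.5,8.5]}'
python3 -m jog '{"delta_pos":[[-1.7,0.5,-1.85],[-1.75,0.6,-1.8],[-1.75,0.65,-1.75],[-1.8,0.7,-1.7],[-1.8,0.8,-1.65],[-1.8,0.85,-1.6],[-1.85,0.9,-1.55],[-1.85,0.95,-1.5]],"rot":[[-0.038,-0.009,-0.003],[-0.038,-0.009,-0.003],[-0.038,-0.009,-0.003],[-0.038,-0.009,-0.003],[-0.038,-0.009,-0.003],[-0.038,-0.009,-0.003],[-0.038,-0.009,-0.003],[-0.038,-0.009,-0.003]],"grip":[8.5,8.5,8.5,8.5,8.5,8.5,8.5,8.5]}'
python3 - <<'E'
from plan import *
o=robot.get_obs(); print(o['position'],o['tool_rot'],o['dq'].round(3),o['joint_pos'].round(2))
im,c=grab('wrist')
a=axis(.61,2.93)
v=im[:,:,::-1].copy()
for col,p in (((255,0,0),[530,236.6,90]),((0,0,255),[505.6,128.9,90])):
    for q in proj(c,np.array(p)+np.array([[106],[80],[0],[-85]])*a): 
        print(q.round(0)); cv2.circle(v,tuple(int(t) for t in q),4,col,1)
cv2.imwrite('pics/w1.png',v)
E
```

```text
time: 2.2
position: [338.8, 429.7, 210.8]
tool_rot: [-1.878, -0.013, 1.281]
contact_force: [-0.1, 0.5, -0.3]
width: 85.2
time: 3.2
position: [444.9, 253.5, 211.9]
tool_rot: [-2.183, -0.002, 1.356]
contact_force: [-0.3, -0.3, 0.3]
width: 85.1
[444.8918     253.46008802 211.88881171] [-2.18274371e+00 -2.03869400e-03  1.35602852e+00] [-0.366 -0.246  0.253 -0.208 -0.343 -0.26 ] [ 0.67 -0.44  2.23 -0.55  1.   -0.46]
[321. 261.]
[320. 248.]
[320. 219.]
[319. 200.]
[133. 261.]
[152. 247.]
[191. 218.]
[216. 199.]
```

View pics/w1.png

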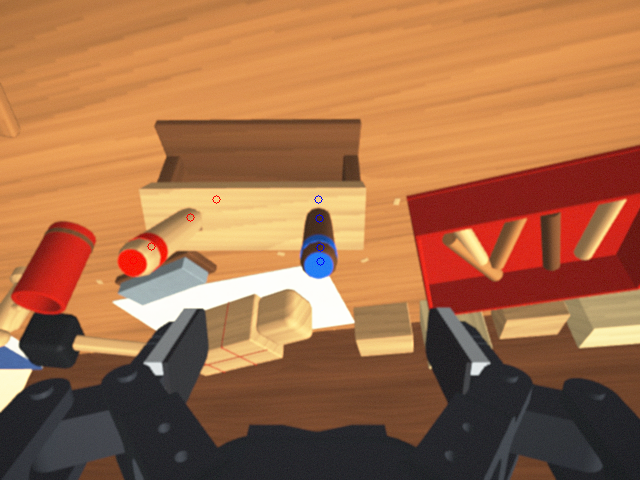

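```bash
python3 -m jog '{"delta_pos":[[0,0,0],[0,1.2,0],[0,1.4,0],[0,1.4,0],[0,1.4,0],[0,1.4,0],[0,1.4,0],[0,0,0]],"rot":[[0,0,0],[0,0,0],[0,0,0],[0,0,0],[0,0,0],[0,0,0],[0,0,0],[0,0,0]],"grip":[8.5,8.5,8.5,8.5,8.5,8.5,8.5,8.5]}'
python3 - <<'E'
from plan import *
o=robot.get_obs(); a=axis(.61,2.93); print(o['position'], np.array([530,236.6,90])+a*66)
E
```

```text
time: 4.25
position: [489.9, 244.4, 142.9]
tool_rot: [-2.178, -0.001, 1.355]
contact_force: [-0.1, -0.6, -0.2]
width: 85.3
[489.92333027 244.41230624 142.94620115] [493.03398205 244.54059707 144.09676918]
```

```bash
python3 -m jog '{"delta_pos":[[0,0,-0.25],[0,0,0],[0,0,0],[0,0,0],[0,0,0],[0,0,0],[0,0,0],[0,0,0]],"rot":[[0,0,0],[0,0,0],[0,0,0],[0,0,0],[0,0,0],[0,0,0],[0,0,0],[0,0,0]],"grip":[8.5,2.0,2.0,2.0,2.0,2.0,2.0,2.0]}'
python3 - <<'E'
from plan import *
o=robot.get_obs(); print(o['position'],o['tool_rot'],o['wrist_torque'],o['width'])
# plan: pull. stage1: rotate to hole axis about point on axis z=-12, lift 3mm; stage 2: pull 100 along hole axis
Rc=R.from_euler('xyz',o['tool_rot']).as_matrix(); a=-Rc[:,1]; print('lean',np.arccos(a[2]),np.arctan2(a[1],a[0]))
h=axis(.5305,2.93); piv=o['position']-a*78
s=plan(piv+h*81,Rt(.5305,2.93),4)
E
```

```text
time: 5.25
position: [492.3, 244.9, 146.5]
tool_rot: [-2.181, -0.003, 1.356]
contact_force: [-2.0, -0.8, 3.3]
width: 20.7
[492.30237763 244.85081087 146.53247594] [-2.1807165  -0.0030103   1.35553606] [ 0.01149921  0.18514752 -0.11100888] 20.710123358695203
lean 0.6099266540933346 2.930640168910519
n 4 rot [0.0199, -0.0012, 0.0001] pos [[0.0, -0.07, -0.16], [0.0, -0.07, -0.16], [0.0, -0.08, -0.16], [0.0, -0.07, -0.15]]
```

```bash
python3 -m jog '{"delta_pos":[[0,-0.07,-0.16],[0,-0.07,-0.16],[0,-0.08,-0.16],[0,-0.07,-0.15],[0,-0.5,0],[0,-0.8,0],[0,0,0]],"rot":[[0.02,-0.001,0],[0.02,-0.001,0],[0.02,-0.001,0],[0.02,-0.001,0],[0,0,0],[0,0,0],[0,0,0]],"grip":[2,2,2,2,2,2,2]}'
python3 - <<'E'
from plan import *
o=robot.get_obs(); print(o['position'],o['tool_rot'],o['wrist_torque'],o['width'])
E
```

```text
time: 6.12
position: [489.3, 245.7, 164.2]
tool_rot: [-2.101, -0.002, 1.359]
contact_force: [0.2, 0.6, -0.9]
width: 20.9
[489.29313126 245.70699222 164.16523057] [-2.10127309e+00 -1.50913035e-03  1.35937027e+00] [ 0.02589632  0.31385959 -0.01517008] 20.925325142406425
```

```bash
python3 -m jog '{"delta_pos":[[0,-1,0],[0,-1,0],[0,-1,0],[0,-1,0],[0,-1.2,0],[0,-1.2,0],[0,-1.2,0],[0,-1.2,0]],"rot":[[0,0,0],[0,0,0],[0,0,0],[0,0,0],[0,0,0],[0,0,0],[0,0,0],[0,0,0]],"grip":[2,2,2,2,2,2,2,2]}'
python3 - <<'E'
from plan import *
o=robot.get_obs(); print(o['position'],o['tool_rot'],o['contact_force'],o['width'])
im,c=grab('side'); im2,c2=grab('scene')
v=np.hstack([cv2.resize(im[60:260,230:430,::-1],(400,400)),cv2.resize(im2[100:380,260:540,::-1],(400,400))]); cv2.imwrite('pics/p1.png',v)
# upright & lifted at TCP z 330 where tip should be ~151 below TCP
s=plan(o['position']+np.array([0,0,80]),Rt(.0,2.93),8)
E
```

```text
time: 7.12
position: [445.4, 254.7, 239.9]
tool_rot: [-2.1, -0.001, 1.359]
contact_force: [-0.4, 0.7, -0.5]
width: 20.9
[445.42512659 254.68225798 239.87456543] [-2.10019612e+00 -5.40157901e-04  1.35879122e+00] [-0.36079261  0.65129774 -0.47131338] 20.879480700146686
n 8 rot [0.0664, -0.0, 0.0003] pos [[-0.01, -0.85, -0.49], [-0.0, -0.88, -0.44], [-0.01, -0.91, -0.38], [-0.01, -0.93, -0.31], [-0.0, -0.95, -0.25], [-0.01, -0.97, -0.19], [-0.01, -0.97, -0.13], [-0.01, -0.99, -0.06]]
```

View pics/p1.png

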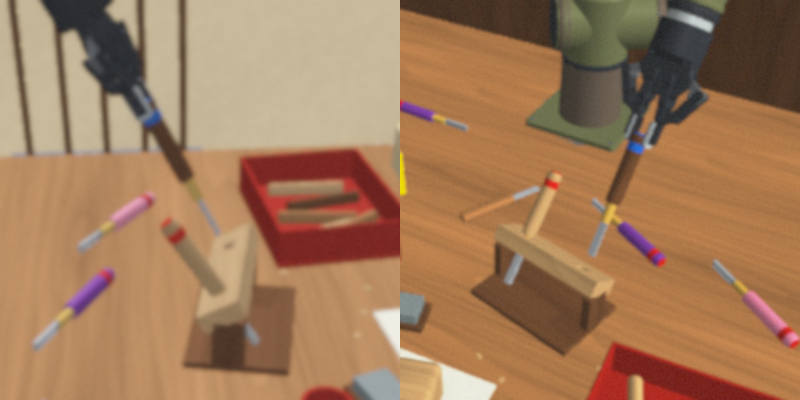

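```bash
python3 -m jog '{"delta_pos":[[0,-2,0],[0,-0.85,-0.5],[0,-0.9,-0.45],[0,-0.9,-0.4],[0,-0.95,-0.3],[0,-0.95,-0.25],[0,-1,-0.2],[0,-1,-0.1]],"rot":[[0,0,0],[0.066,0,0],[0.066,0,0],[0.066,0,0],[0.066,0,0],[0.066,0,0],[0.066,0,0],[0.066,0,0]],"grip":[2,2,2,2,2,2,2,2]}'
python3 -m jog '{"delta_pos":[[0,-1.2,0],[0,-0.5,0],[0,0,0]],"rot":[[0.066,0,0],[0,0,0],[0,0,0]],"grip":[2,2,2]}'
python3 - <<'E'
from plan import *
o=robot.get_obs(); print(o['position'],o['tool_rot'],o['contact_force'],o['width'],o['joint_pos'].round(2))
plan(np.array([584,-344.3,o['position'][2]]),Rt(0,2.93),22)
E
```

```text
time: 8.22
position: [435.6, 256.6, 326.2]
tool_rot: [-1.636, 0.0, 1.359]
contact_force: [0.4, -0.2, -0.6]
width: 21.1
time: 8.6
position: [434.8, 256.9, 343.1]
tool_rot: [-1.573, -0.0, 1.359]
contact_force: [-0.1, 0.4, 0.0]
width: 21.0
[434.75443543 256.92372209 343.09727305] [-1.57313855e+00 -3.57934581e-04  1.35880671e+00] [-0.05551768  0.4474543   0.03860677] 21.02829496784268 [ 0.43 -0.25  1.79 -0.    1.61 -0.93]
n 22 rot [0.0001, -0.0, 0.0] pos [[-2.53, 0.0, -1.24], [-2.53, 0.0, -1.24], [-2.53, 0.01, -1.23], [-2.53, -0.0, -1.24], [-2.52, -0.0, -1.24], [-2.53, 0.0, -1.24], [-2.53, 0.0, -1.24], [-2.53, 0.0, -1.24], [-2.53, 0.0, -1.23], [-2.53, 0.0, -1.24], [-2.53, 0.01, -1.24], [-2.53, -0.0, -1.24], [-2.53, -0.0, -1.24], [-2.52, -0.0, -1.23], [-2.53, -0.0, -1.24], [-2.53, -0.0, -1.24], [-2.53, -0.0, -1.24], [-2.53, -0.0, -1.24], [-2.53, -0.0, -1.24], [-2.53, -0.0, -1.23], [-2.53, -0.0, -1.24], [-2.53, -0.0, -1.24]]
```

```bash
Z='x'; python3 -m jog '{"delta_pos":[[-1,0,-0.5],[-2,0,-1],[-3,0,-1.47],[-3,0,-1.47],[-3,0,-1.47],[-3,0,-1.47],[-3,0,-1.47],[-3,0,-1.47]],"rot":[[0,0,0],[0,0,0],[0,0,0],[0,0,0],[0,0,0],[0,0,0],[0,0,0],[0,0,0]],"grip":[2,2,2,2,2,2,2,2]}'
python3 -m jog '{"delta_pos":[[-3,0,-1.47],[-3,0,-1.47],[-3,0,-1.47],[-3,0,-1.47],[-3,0,-1.47],[-3,0,-1.47],[-3,0,-1.47],[-3,0,-1.47]],"rot":[[0,0,0],[0,0,0],[0,0,0],[0,0,0],[0,0,0],[0,0,0],[0,0,0],[0,0,0]],"grip":[2,2,2,2,2,2,2,2]}'
python3 -m jog '{"delta_pos":[[-3,0,-1.47],[-3,0,-1.47],[-2,0,-1],[-1.5,0,-0.7],[-1,0,-0.5],[0,0,0],[0,0,0]],"rot":[[0,0,0],[0,0,0],[0,0,0],[0,0,0],[0,0,0],[0,0,0],[0,0,0]],"grip":[2,2,2,2,2,2,2]}'
python3 - <<'E'
from plan import *
o=robot.get_obs(); print(o['position'],o['tool_rot'],o['contact_force'],o['width'],o['joint_pos'].round(2))
out=[]
for n,(x,y,w,h) in {'scene':(130,120,100,140),'side':(360,220,120,210)}.items():
    im,c=grab(n)
    print(n,[(d['score'],d['bbox']) for d in robot.trace(n,'cup_blue')])
    v=im[:,:,::-1].copy()
    for p in ([584,-344.3,0],[584,-344.3,100],o['position']-[0,0,151],o['position']-[0,0,66]): 
        q=proj(c,np.array(p))[0]; cv2.circle(v,tuple(int(round(t)) for t in q),1,(0,255,255),-1)
    out.append(cv2.resize(v[y:y+h,x:x+w],(400*w//h if 0 else int(560*w/h),560),interpolation=cv2.INTER_CUBIC))
cv2.imwrite('pics/p2.png',np.hstack(out))
E
```

```text
time: 9.6
position: [491.0, 28.5, 342.7]
tool_rot: [-1.572, 0.0, 1.359]
contact_force: [0.4, 0.5, -0.8]
width: 20.7
time: 10.6
position: [555.3, -230.7, 342.7]
tool_rot: [-1.572, -0.0, 1.359]
contact_force: [0.0, 0.4, -0.1]
width: 20.9
time: 11.48
position: [584.1, -342.3, 343.5]
tool_rot: [-1.572, -0.001, 1.359]
contact_force: [0.2, -0.6, -1.4]
width: 20.8
[ 584.10952128 -342.27946968  343.49313846] [-1.57224087e+00 -6.05702302e-04  1.35948017e+00] [ 0.21543202 -0.55545494 -1.36826237] 20.84893481150248 [-0.61  0.13  1.42  0.    1.59 -1.97]
scene [(0.81, [159.5, 210.5, 28.6, 41.4])]
side [(0.94, [397.5, 349.8, 38.9, 66.7])]
```

View pics/p2.png

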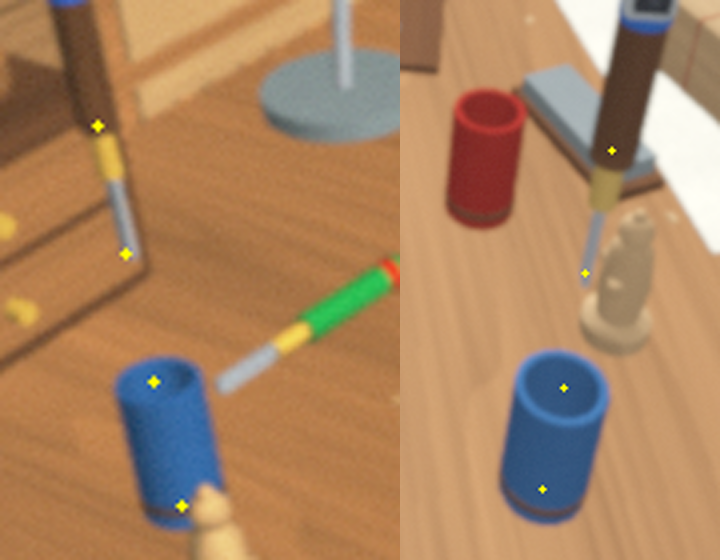

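```bash
cat > tri.py <<'E'
from h import *
def tri(pts,cs,z=None):
    f=lambda p: np.concatenate([(proj(cs[n],p if z is None else np.r_[p[:2],z])[0]-q) for n,q in pts.items()])
    s=least_squares(f,[580,-340,150]); return s.x.round(1),f(s.x).round(1)
E
python3 - <<'E'
from tri import *
cs={n:grab(n)[1] for n in ['scene','side']}
S=lambda x,y:np.array([x/4+130-.4,y/4+120-.4]); D=lambda x,y:np.array([(x-400)/2.667+360-.3,y/2.667+220-.3])
print('rim',tri({'scene':S(160,379),'side':D(561.5,387)},cs,100))
print('base',tri({'scene':S(180,508),'side':D(543,490)},cs,0))
print('tip',tri({'scene':S(135,259),'side':D(585,283)},cs))
print('hend',tri({'scene':S(100,131),'side':D(610,163)},cs))
E
```

```text
rim (array([ 582.7, -343.2,  150. ]), array([-1.2,  0.2, -0.6, -0.4]))
base (array([ 584.7, -345. ,  150. ]), array([-0.3, -0.3, -0. , -0.2]))
tip (array([ 583.6, -342.8,  186.1]), array([-1.6,  0.7, -0.9, -0.4]))
hend (array([ 583.6, -344.8,  271.9]), array([-0.7,  0.3, -0.4, -0.2]))
```

```bash
python3 -m jog '{"delta_pos":[[-0.1,1.5,0],[0,2.5,0],[0,2.5,0],[0,2.5,0],[0,2.5,0],[0,2.5,0],[0,2,0],[0,1,0]],"rot":[[0,0,0],[0,0,0],[0,0,0],[0,0,0],[0,0,0],[0,0,0],[0,0,0],[0,0,0]],"grip":[2,2,2,2,2,2,2,2]}'
python3 -m jog '{"delta_pos":[[0,0,0],[0,0.2,0],[0,0.2,0],[0,0.2,0],[0,0,0]],"rot":[[0,0,0],[0,0,0],[0,0,0],[0,0,0],[0,0,0]],"grip":[2,2,2,2,2]}'
```

```text
time: 12.78
position: [583.3, -343.4, 170.9]
tool_rot: [-1.57, -0.001, 1.359]
contact_force: [-0.3, 0.8, -0.7]
width: 20.8
time: 13.4
position: [584.0, -343.8, 167.3]
tool_rot: [-1.572, -0.0, 1.359]
contact_force: [-0.4, -0.1, -0.7]
width: 20.8
```

```bash
python3 -m jog '{"delta_pos":[[0,0.15,0],[0,0.15,0],[0,0,0]],"rot":[[0,0,0],[0,0,0],[0,0,0]],"grip":[2,2,2]}'
python3 -m jog '{"delta_pos":[[0,0.15,0],[0,0,0]],"rot":[[0,0,0],[0,0,0]],"grip":[2,2]}'
```

```text
time: 13.78
position: [584.0, -343.8, 164.0]
tool_rot: [-1.572, -0.001, 1.359]
contact_force: [0.2, -0.7, -1.5]
width: 20.8
time: 14.02
position: [584.0, -343.8, 162.6]
tool_rot: [-1.572, -0.001, 1.359]
contact_force: [0.0, -0.7, -0.2]
width: 20.8
```

```bash
python3 -m jog '{"delta_pos":[[0,0.15,0],[0,0,0]],"rot":[[0,0,0],[0,0,0]],"grip":[2,2]}'
python3 -m jog '{"delta_pos":[[0,0.15,0],[0,0,0]],"rot":[[0,0,0],[0,0,0]],"grip":[2,2]}'
```

```text
time: 14.28
position: [584.0, -343.8, 161.0]
tool_rot: [-1.572, -0.001, 1.359]
contact_force: [0.2, -0.3, -0.7]
width: 21.0
time: 14.52
position: [584.3, -344.0, 160.1]
tool_rot: [-1.573, -0.0, 1.359]
contact_force: [-0.1, -0.5, -0.9]
width: 21.0
```

```bash
python3 -m jog '{"delta_pos":[[0,0.15,0],[0,0,0]],"rot":[[0,0,0],[0,0,0]],"grip":[2,2]}'
python3 -m jog '{"delta_pos":[[0,0.15,0],[0,0,0]],"rot":[[0,0,0],[0,0,0]],"grip":[2,2]}'
python3 -m jog '{"delta_pos":[[0,0.15,0],[0,0,0]],"rot":[[0,0,0],[0,0,0]],"grip":[2,2]}'
```

```text
time: 14.78
position: [584.9, -344.3, 160.0]
tool_rot: [-1.575, 0.0, 1.359]
contact_force: [0.2, -0.5, 5.8]
width: 21.0
time: 15.02
position: [585.6, -344.7, 159.9]
tool_rot: [-1.577, 0.001, 1.359]
contact_force: [1.0, 1.0, 9.3]
width: 21.1
time: 15.28
position: [586.3, -345.1, 159.8]
tool_rot: [-1.579, 0.002, 1.359]
contact_force: [-0.5, 0.7, 11.0]
width: 20.5
```

```bash
python3 -m jog '{"delta_pos":[[0,-0.15,0],[0,-0.15,0],[0,0,0],[0,0,0],[0,0,0],[0,0,0],[0,0,0]],"rot":[[0,0,0],[0,0,0],[0,0,0],[0,0,0],[0,0,0],[0,0,0],[0,0,0]],"grip":[2,2,2.4,2.8,3.5,5,6.5]}'
python3 -m jog '{"delta_pos":[[0,0,0],[0,0,0],[0,-1,0],[0,-2,0],[0,-3,0],[0,-3,0],[0,-3,0],[0,-3,0]],"rot":[[0,0,0],[0,0,0],[0,0,0],[0,0,0],[0,0,0],[0,0,0],[0,0,0],[0,0,0]],"grip":[8,8,8,8,8,8,8,8]}'
python3 - <<'E'
from plan import *
o=robot.get_obs(); print(o['position'],o['contact_force'],o['width'])
out=[]
for n,(x,y,w,h) in {'scene':(130,150,100,110),'side':(360,260,100,170)}.items():
    im,c=grab(n)
    out.append(cv2.resize(im[y:y+h,x:x+w,::-1],(int(440*w/h),440),interpolation=cv2.INTER_CUBIC))
cv2.imwrite('pics/p3.png',np.hstack(out))
plan(np.array([505.6,128.9,90])+axis(.61,2.93)*150,Rt(.61,2.93),24)
E
```

```text
time: 16.15
position: [584.0, -343.9, 158.1]
tool_rot: [-1.572, -0.0, 1.359]
contact_force: [0.2, -0.6, -0.2]
width: 64.6
time: 17.15
position: [584.1, -344.0, 311.7]
tool_rot: [-1.575, 0.001, 1.359]
contact_force: [1.0, 0.7, 0.2]
width: 80.1
[ 584.06795792 -344.01716502  311.6500683 ] [0.96648798 0.71805111 0.21759046] 80.12207092339816
n 24 rot [-0.025, 0.0, -0.0002] pos [[1.86, 0.41, 1.1], [1.86, 0.38, 1.12], [1.87, 0.35, 1.12], [1.86, 0.33, 1.13], [1.86, 0.3, 1.14], [1.86, 0.27, 1.15], [1.86, 0.24, 1.15], [1.86, 0.21, 1.16], [1.86, 0.19, 1.16], [1.87, 0.15, 1.17], [1.86, 0.13, 1.17], [1.86, 0.1, 1.17], [1.86, 0.07, 1.18], [1.86, 0.04, 1.18], [1.86, 0.01, 1.17], [1.86, -0.02, 1.18], [1.86, -0.05, 1.18], [1.87, -0.08, 1.18], [1.86, -0.1, 1.17], [1.86, -0.13, 1.17], [1.86, -0.17, 1.17], [1.86, -0.19, 1.16], [1.86, -0.22, 1.15], [1.86, -0.25, 1.16]]
```

View pics/p3.png

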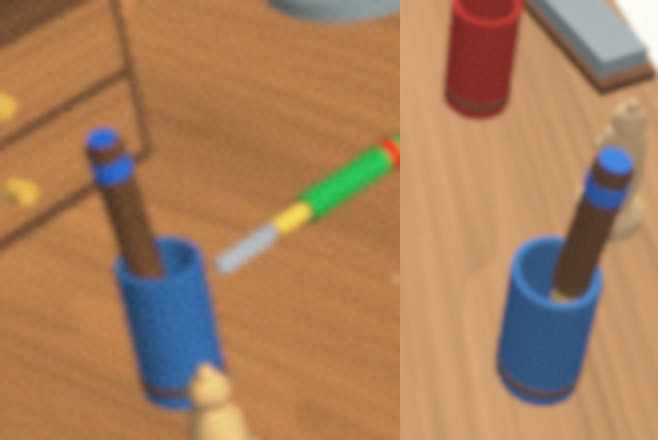

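```bash
python3 -m jog '{"delta_pos":[[1.85,0.4,1.1],[1.85,0.4,1.1],[1.85,0.35,1.1],[1.85,0.35,1.15],[1.85,0.3,1.15],[1.85,0.25,1.15],[1.85,0.25,1.15],[1.85,0.2,1.15]],"rot":[[-0.025,0,0],[-0.025,0,0],[-0.025,0,0],[-0.025,0,0],[-0.025,0,0],[-0.025,0,0],[-0.025,0,0],[-0.025,0,0]],"grip":[8,8,8,8,8,8,8,8]}'
python3 -m jog '{"delta_pos":[[1.85,0.2,1.15],[1.85,0.15,1.15],[1.85,0.15,1.15],[1.85,0.1,1.2],[1.85,0.05,1.2],[1.85,0.05,1.2],[1.85,0,1.2],[1.85,0,1.2]],"rot":[[-0.025,0,0],[-0.025,0,0],[-0.025,0,0],[-0.025,0,0],[-0.025,0,0],[-0.025,0,0],[-0.025,0,0],[-0.025,0,0]],"grip":[8.5,8.5,8.5,8.5,8.5,8.5,8.5,8.5]}'
python3 -m jog '{"delta_pos":[[1.85,-0.05,1.2],[1.85,-0.1,1.2],[1.85,-0.1,1.2],[1.85,-0.15,1.2],[1.85,-0.15,1.15],[1.85,-0.2,1.15],[1.85,-0.2,1.15],[1.85,-0.25,1.15]],"rot":[[-0.025,0,0],[-0.025,0,0],[-0.025,0,0],[-0.025,0,0],[-0.025,0,0],[-0.025,0,0],[-0.025,0,0],[-0.025,0,0]],"grip":[8.5,8.5,8.5,8.5,8.5,8.5,8.5,8.5]}'
python3 -m jog '{"delta_pos":[[0,0,0],[0,0,0]],"rot":[[0,0,0],[0,0,0]],"grip":[8.5,8.5]}'
python3 - <<'E'
from plan import *
o=robot.get_obs(); print(o['position'],o['tool_rot'],o['contact_force'],o['width'])
a=axis(.61,2.93)
im,c=grab('wrist'); v=im[:,:,::-1].copy()
for q in proj(c,np.array([505.6,128.9,90])+np.array([[106],[80],[0]])*a): cv2.circle(v,tuple(int(t) for t in q),3,(255,255,0),1); print(q)
cv2.imwrite('pics/w2.png',v)
plan(np.array([505.6,128.9,90])+a*150,Rt(.61,2.93),2)
E
```

```text
time: 18.25
position: [528.3, -179.9, 274.9]
tool_rot: [-1.773, -0.001, 1.359]
contact_force: [0.4, 0.6, 0.0]
width: 80.0
time: 19.25
position: [472.7, -16.7, 241.2]
tool_rot: [-1.973, -0.001, 1.359]
contact_force: [-0.3, -0.2, -0.3]
width: 85.2
time: 20.25
position: [417.1, 146.6, 207.8]
tool_rot: [-2.173, -0.001, 1.359]
contact_force: [-0.4, -0.2, -0.1]
width: 85.2
time: 20.5
position: [417.8, 145.8, 208.3]
tool_rot: [-2.172, -0.0, 1.359]
contact_force: [-0.4, 0.9, 0.1]
width: 84.9
[417.75152207 145.8057281  208.33098005] [-2.17212417e+00 -2.41487504e-04  1.35890918e+00] [-0.43285029  0.88094751  0.08905491] 84.8953423699673
[321.7204468  269.62593388]
[321.20689313 255.45649221]
[320.12145657 225.50824931]
n 2 rot [-0.0042, -0.0007, -0.0001] pos [[0.11, -0.09, -0.26], [0.1, -0.09, -0.26]]
```

View pics/w2.png

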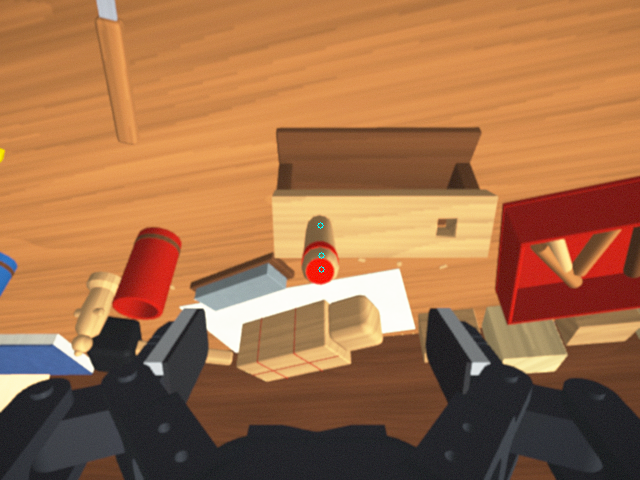

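```bash
python3 -m jog '{"delta_pos":[[0.1,0,-0.25],[0.05,1.0,-0.25],[0,1.4,0],[0,1.4,0],[0,1.4,0],[0,1.4,0],[0,1.4,0],[0,0,0]],"rot":[[-0.008,-0.001,0],[0,0,0],[0,0,0],[0,0,0],[0,0,0],[0,0,0],[0,0,0],[0,0,0]],"grip":[8.5,8.5,8.5,8.5,8.5,8.5,8.5,8.5]}'
python3 -m jog '{"delta_pos":[[0,0,0],[0,0,0],[0,0,0],[0,0,0],[0,0,0],[0,0,0],[0,0,0],[0,0,0]],"rot":[[0,0,0],[0,0,0],[0,0,0],[0,0,0],[0,0,0],[0,0,0],[0,0,0],[0,0,0]],"grip":[8.5,2.0,2.0,2.0,2.0,2.0,2.0,2.0]}'
python3 - <<'E'
from plan import *
o=robot.get_obs(); print(o['position'],np.array([505.6,128.9,90])+axis(.61,2.93)*66,o['width'],o['contact_force'])
E
```

```text
time: 21.55
position: [466.4, 136.6, 143.7]
tool_rot: [-2.178, 0.002, 1.359]
contact_force: [-0.9, -0.1, 0.2]
width: 84.7
time: 22.55
position: [467.0, 137.2, 145.9]
tool_rot: [-2.181, -0.0, 1.36]
contact_force: [-2.3, 0.1, 3.5]
width: 20.5
[467.04097003 137.24052277 145.92602572] [468.63398205 136.84059707 144.09676918] 20.52615753380555 [-2.31352996  0.10802855  3.48634992]
```

Same grasp as before; same pull-out.

```bash
python3 -m jog '{"delta_pos":[[0,-0.07,-0.16],[0,-0.07,-0.16],[0,-0.08,-0.16],[0,-0.07,-0.15],[0,-0.5,0],[0,-0.8,0],[0,0,0]],"rot":[[0.02,-0.001,0],[0.02,-0.001,0],[0.02,-0.001,0],[0.02,-0.001,0],[0,0,0],[0,0,0],[0,0,0]],"grip":[2,2,2,2,2,2,2]}'
```

```text
time: 23.42
position: [464.0, 138.0, 163.5]
tool_rot: [-2.102, 0.001, 1.363]
contact_force: [-0.0, -0.3, -0.5]
width: 20.9
```

```bash
python3 -m jog '{"delta_pos":[[0,-1,0],[0,-1,0],[0,-1,0],[0,-1,0],[0,-1.2,0],[0,-1.2,0],[0,-1.2,0],[0,-1.2,0]],"rot":[[0,0,0],[0,0,0],[0,0,0],[0,0,0],[0,0,0],[0,0,0],[0,0,0],[0,0,0]],"grip":[2,2,2,2,2,2,2,2]}'
python3 -m jog '{"delta_pos":[[0,-2,0],[0,-0.85,-0.5],[0,-0.9,-0.45],[0,-0.9,-0.4],[0,-0.95,-0.3],[0,-0.95,-0.25],[0,-1,-0.2],[0,-1,-0.1]],"rot":[[0,0,0],[0.066,0,0],[0.066,0,0],[0.066,0,0],[0.066,0,0],[0.066,0,0],[0.066,0,0],[0.066,0,0]],"grip":[2,2,2,2,2,2,2,2]}'
python3 -m jog '{"delta_pos":[[0,-1.2,0],[0,-0.5,0],[0,0,0]],"rot":[[0.066,0,0],[0,0,0],[0,0,0]],"grip":[2,2,2]}'
python3 - <<'E'
from plan import *
o=robot.get_obs(); print(o['position'],o['contact_force'])
plan(np.array([595.7,-97.9,o['position'][2]]),Rt(0,2.93),10)
E
```

```text
time: 24.42
position: [420.1, 147.2, 239.3]
tool_rot: [-2.1, 0.002, 1.363]
contact_force: [0.7, -0.6, -1.6]
width: 21.2
time: 25.42
position: [410.2, 149.4, 326.5]
tool_rot: [-1.637, 0.002, 1.363]
contact_force: [-0.4, 0.7, -1.9]
width: 20.8
time: 25.8
position: [409.4, 149.7, 342.9]
tool_rot: [-1.574, 0.002, 1.363]
contact_force: [-0.0, 0.2, -1.4]
width: 21.1
[409.44839932 149.70911191 342.91459113] [-0.0406834   0.23844357 -1.44775741]
n 10 rot [0.0003, 0.0004, -0.0002] pos [[-2.04, 0.01, -2.33], [-2.04, 0.01, -2.34], [-2.03, 0.01, -2.33], [-2.04, 0.01, -2.34], [-2.04, 0.0, -2.33], [-2.03, 0.01, -2.34], [-2.03, 0.0, -2.34], [-2.04, 0.01, -2.34], [-2.03, -0.0, -2.34], [-2.03, 0.0, -2.34]]
```

```bash
python3 -m jog '{"delta_pos":[[-1,0,-1.15],[-2,0,-2.3],[-2.1,0,-2.4],[-2.1,0,-2.4],[-2.1,0,-2.4],[-2.1,0,-2.4],[-2.1,0,-2.4],[-2.1,0,-2.4]],"rot":[[0,0,0],[0,0,0],[0,0,0],[0,0,0],[0,0,0],[0,0,0],[0,0,0],[0,0,0]],"grip":[2,2,2,2,2,2,2,2]}'
python3 -m jog '{"delta_pos":[[-2.1,0,-2.4],[-1.6,0,-1.9],[-1.1,0,-1.25],[0,0,0],[0,0,0]],"rot":[[0,0,0],[0,0,0],[0,0,0],[0,0,0],[0,0,0]],"grip":[2,2,2,2,2]}'
python3 - <<'E'
from plan import *
o=robot.get_obs(); print(o['position'],o['tool_rot'],o['contact_force'],o['width'])
out=[]
for n,(x,y,w,h) in {'scene':(200,150,100,140),'side':(340,130,100,180)}.items():
    im,c=grab(n)
    print(n,[(d['score'],d['bbox']) for d in robot.trace(n,'cup_red')])
    v=im[:,:,::-1].copy()
    for p in ([595.7,-97.9,0],[595.7,-97.9,100],o['position']-[0,0,157]): 
        q=proj(c,np.array(p))[0]; cv2.circle(v,tuple(int(round(t)) for t in q),1,(0,255,255),-1)
    out.append(cv2.resize(v[y:y+h,x:x+w],None,fx=560/h,fy=560/h,interpolation=cv2.INTER_CUBIC))
out=[cv2.resize(i,(i.shape[1],560)) for i in out]; cv2.imwrite('pics/p4.png',np.hstack(out)); print([i.shape for i in out])
E
```

```text
time: 26.8
position: [552.2, -41.5, 342.5]
tool_rot: [-1.572, 0.003, 1.363]
contact_force: [-0.0, 0.2, -1.3]
width: 20.5
time: 27.42
position: [596.0, -97.8, 343.3]
tool_rot: [-1.572, 0.002, 1.363]
contact_force: [0.1, -0.1, -0.1]
width: 20.8
[595.9725902  -97.83345374 343.2756541 ] [-1.57185903  0.00204409  1.36336025] [ 0.06001326 -0.09197185 -0.14923669] 20.79759573742535
scene [(0.65, [232.7, 243.6, 27.7, 45.1]), (0.41, [159.3, 208.0, 28.2, 43.2])]
side [(0.96, [376.9, 256.6, 29.6, 50.4])]
[(560, 400, 3), (560, 311, 3)]
```

View pics/p4.png

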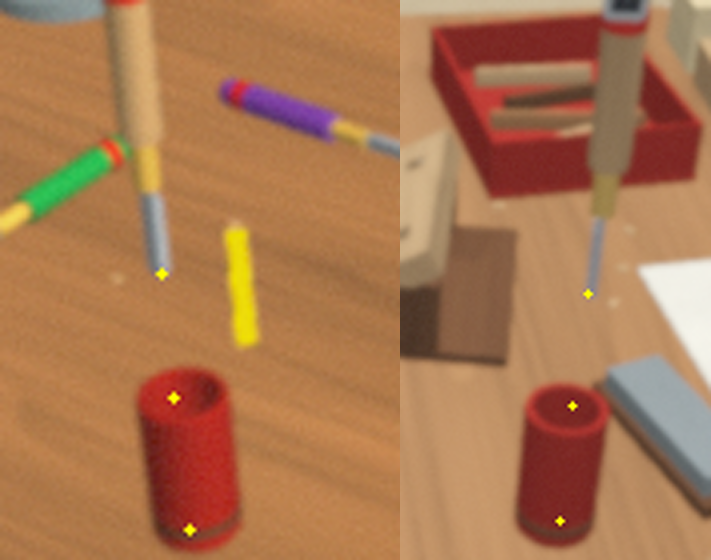

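Run:
```python
from tri import *
cs={n:grab(n)[1] for n in ['scene','side']}
k=560/180
S=lambda x,y:np.array([x/4+200-.4,y/4+150-.4]); D=lambda x,y:np.array([(x-400)/k+340-.3,y/k+130-.3])
print('rim',tri({'scene':S(183,395),'side':D(567,409)},cs,100))
print('base',tri({'scene':S(197,523),'side':D(555,519)},cs,0))
print('tip',tri({'scene':S(163,271),'side':D(592,291)},cs))
```

```text
rim (array([591.4, -97.9, 150. ]), array([-0.8, -0.1, -0.4, -0.8]))
base (array([592.3, -96.9, 150. ]), array([-0.4,  0.8, -0.6,  0.1]))
tip (array([597.7, -96.6, 188.6]), array([-0.9,  0.6, -0.8, -0.5]))
```

```bash
python3 -m jog '{"delta_pos":[[-0.15,1.5,0.5],[0,2.5,0],[0,2.5,0],[0,2.5,0],[0,2.5,0],[0,2.5,0],[0,2,0],[0,1,0]],"rot":[[0,0,0],[0,0,0],[0,0,0],[0,0,0],[0,0,0],[0,0,0],[0,0,0],[0,0,0]],"grip":[2,2,2,2,2,2,2,2]}'
python3 -m jog '{"delta_pos":[[0,0,0],[0,0.2,0],[0,0.2,0],[0,0.2,0],[0,0,0]],"rot":[[0,0,0],[0,0,0],[0,0,0],[0,0,0],[0,0,0]],"grip":[2,2,2,2,2]}'
python3 -m jog '{"delta_pos":[[0,0.15,0],[0,0.15,0],[0,0,0]],"rot":[[0,0,0],[0,0,0],[0,0,0]],"grip":[2,2,2]}'
python3 -m jog '{"delta_pos":[[0,0.15,0],[0,0,0]],"rot":[[0,0,0],[0,0,0]],"grip":[2,2]}'
```

```text
time: 28.72
position: [590.2, -98.9, 171.2]
tool_rot: [-1.57, 0.002, 1.363]
contact_force: [-0.2, 0.1, 0.4]
width: 20.9
time: 29.35
position: [591.2, -99.1, 167.2]
tool_rot: [-1.572, 0.002, 1.363]
contact_force: [-0.3, 0.7, -1.6]
width: 20.7
time: 29.72
position: [591.1, -99.1, 164.0]
tool_rot: [-1.572, 0.002, 1.363]
contact_force: [0.7, 0.4, -0.5]
width: 20.9
time: 29.98
position: [591.2, -99.1, 162.6]
tool_rot: [-1.572, 0.002, 1.363]
contact_force: [0.3, -0.1, -1.0]
width: 20.8
```

```bash
python3 -m jog '{"delta_pos":[[0,0.15,0],[0,0,0]],"rot":[[0,0,0],[0,0,0]],"grip":[2,2]}'
python3 -m jog '{"delta_pos":[[0,0.15,0],[0,0,0]],"rot":[[0,0,0],[0,0,0]],"grip":[2,2]}'
python3 -m jog '{"delta_pos":[[0,0.15,0],[0,0,0]],"rot":[[0,0,0],[0,0,0]],"grip":[2,2]}'
```

```text
time: 30.22
position: [591.2, -99.1, 161.1]
tool_rot: [-1.572, 0.002, 1.363]
contact_force: [-0.5, -0.6, -0.1]
width: 20.9
time: 30.48
position: [591.9, -99.3, 160.7]
tool_rot: [-1.574, 0.002, 1.363]
contact_force: [-0.4, 0.6, 3.4]
width: 20.7
time: 30.72
position: [592.7, -99.5, 160.6]
tool_rot: [-1.576, 0.002, 1.363]
contact_force: [-0.2, 0.2, 7.0]
width: 20.9
```

Blade is on the floor; release and retreat.

```bash
python3 -m jog '{"delta_pos":[[0,-0.15,0],[0,0,0],[0,0,0],[0,0,0],[0,0,0],[0,0,0],[0,0,0]],"rot":[[0,0,0],[0,0,0],[0,0,0],[0,0,0],[0,0,0],[0,0,0],[0,0,0]],"grip":[2,2,2.4,2.8,3.5,5,6.5]}'
python3 -m jog '{"delta_pos":[[0,0,0],[0,0,0],[0,-1,0],[0,-2,0],[0,-3,0],[0,-3,0],[0,-3,0],[0,-3,0]],"rot":[[0,0,0],[0,0,0],[0,0,0],[0,0,0],[0,0,0],[0,0,0],[0,0,0],[0,0,0]],"grip":[8,8,8,8,8,8,8,8]}'
python3 -m jog '{"delta_pos":[[0,-2,0],[0,-1,0],[0,0,0],[0,0,0],[0,0,0],[0,0,0],[0,0,0],[0,0,0]],"rot":[[0,0,0],[0,0,0],[0,0,0],[0,0,0],[0,0,0],[0,0,0],[0,0,0],[0,0,0]],"grip":[8,8,8,8,8,8,8,8]}'
python3 - <<'E'
from plan import *
o=robot.get_obs(); print(o['position'],o['contact_force'],o['width'])
out=[]
for n,(x,y,w,h) in {'scene':(140,150,140,150),'side':(330,200,140,230)}.items():
    im,c=grab(n)
    out.append(cv2.resize(im[y:y+h,x:x+w,::-1],(int(450*w/h),450),interpolation=cv2.INTER_CUBIC))
cv2.imwrite('pics/p5.png',np.hstack(out))
E
```

```text
time: 31.6
position: [591.2, -99.2, 159.7]
tool_rot: [-1.572, 0.002, 1.363]
contact_force: [0.2, -0.7, -0.8]
width: 64.8
time: 32.6
position: [591.4, -98.8, 313.1]
tool_rot: [-1.575, 0.002, 1.363]
contact_force: [-0.0, -0.2, 0.2]
width: 79.7
time: 33.6
position: [591.1, -98.7, 339.7]
tool_rot: [-1.572, 0.002, 1.363]
contact_force: [0.2, -1.0, 0.2]
width: 80.2
[591.11408525 -98.73022875 339.72489255] [ 0.20082614 -0.95372894  0.17286037] 80.24758820303076
```

View pics/p5.png

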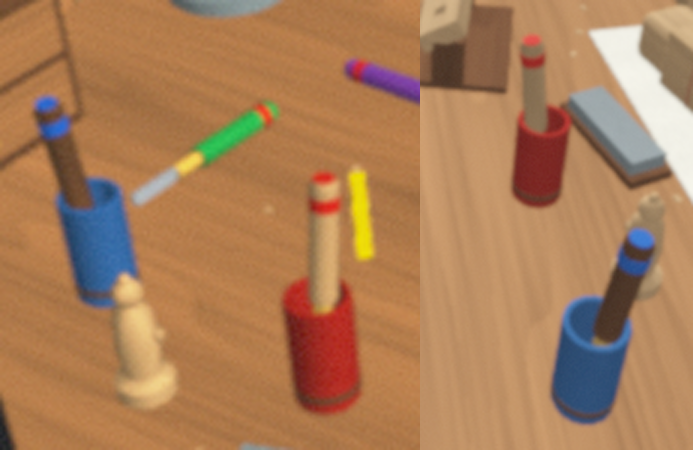

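Both tools stand in their own cups, the cups are upright in place, and the gripper is clear of everything.

```bash
python3 -c "
from plant import robot
print(robot.close_job())"
```

```text
the job is handed in; nothing more can be done
None
```

I drew both tools out of the rest along the hole axis and stood each one blade down in the cup of its own colour. I then handed the job in, at about 33.7 s of the 61 s allowed.

- **Lowering:** I lowered each blade until the wrist force showed it resting on the cup floor, about 11 N for blue and 7 N for red. Only then did I open the fingers, slowly.
- **Final pictures:** both tools stand in their matching cups, each leaning a little against the rim. By eye the lean is about 0.15 rad, within the 0.35 limit, but I did not measure it. Both cups are upright and look unmoved.
- **Bystanders:** I saw no change in the whetstone, pencil or figure. The bench knife was outside the last crops, but the arm's paths stayed well above it.
- **Gripper:** it ended open and clear, with the fingertips about 140 mm above the tools and no contact force beyond noise.

Two checks disagreed slightly. The first estimate of the red cup was about 4 mm off in x, and I corrected it before lowering. The fingers closed to about 21 mm on handles listed as 23 mm, but both grips held without slipping.

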